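# Set a cart wheel's valve to the top

### The arm

A 6-joint arm with a two-finger parallel gripper is mounted at the origin on the work surface. World frame = base frame: x ahead of the robot, y to its left, z up, the work surface at z = 0. Lengths are in mm, angles in rad, forces in N, time in s.
With the tool pointing down it reaches from about 350 to 1000 mm from the base axis. Payload 7.1 kg.
Tool frame: the origin (TCP) lies on the centre line of the jaws, within the pads' length; the fingertips stand 14 mm ahead of it and the grasp point (between the pads) lies 5 mm behind it; x points along the fingers, y is the direction in which the jaws open and shut, and the axes are right-handed (so a half turn about x gives the same grasp; the last joint's range is limited). The gripper opens to 85 mm and grips with 20 to 120 N. Pads are 22 mm wide; open, the fingers measure 114 mm over their backs; the gripper's body (76 mm by 85 mm) begins 54 mm behind the grasp point. The pads swing forward as they close: fully open they stand 13 mm farther back than shut.
Start: joints at [1.272, 0.423, 1.63, -0, 1.089, -0.019], TCP at [172.57, 600.687, 245.319] pointing down, gripper open.
Joint ranges: [-3, 3], [-0.9, 2.11], [0.09, 2.58], [-1.31, 4.45], [0.11, 2.69], [-2.54, 2.54]. Speed limits (rad/s): [2.39, 2.39, 3.01, 3.14, 3.14, 3.14].

### API

Orientations are given as a rotation vector (axis times angle).
In Python, from workcell import bot gives the robot as it stands.
- The arm moves only by the tool jog_arm, never from a script. Its argument "moves" is one flat list of numbers, 5 for each row, row after row: the closure, from 0 (fully open) to 1 (shut), then the shift along the tool's x, y, z in units of 0.02 m (1.0 is 0.02 m), then the turn about the tool's x in units of 0.1 rad (1.0 is 0.1 rad). A call has 1 to 12 rows; each row shifts and turns the commanded pose from where the row before left it, along the tool's axes as they then stand; what a row does not reach is not made up. A row lasts 1/10 s, in which the tool goes at most 50 mm and 8.59 degrees, less where a joint would pass 70% of its speed; a pose out of reach is approached as far as the arm can. A call with a number of a shift or a turn outside -1 to 1 is refused whole. A call with a gripper value outside its range is refused whole. The fingers move at their own pace and stop on an object; "newtons" is the grip in N (left out, the last holds). Time passes only in rows, so rows that do not move let the fingers close. It gives the time, the measured TCP pose, the force and the opening at its end, in the units of the state.
- bot.read_state(): the state, without advancing time (a new reading comes with each control period).
- bot.read_camera(name): name is "side" or "top"; returns (picture, depth): 400x640x3 uint8, red, green, blue; 400x640 float32, mm along the optical axis (not along the pixel's ray), 0 where there is no reading.
- bot.camera_model(name): a dict with "fx", "fy", "cx", "cy" (pixels), "R" (3x3) and "t" (3): a world point X has camera coordinates R X + t. Camera axes: x right, y down, z forward; pixel columns grow to the right and rows downward; lengths in mm; the calibration is good to about 2 mm. A picture is of the moment at which its call begins. camera_model takes no time and is no camera call.
- bot.job_done(): hands the job in, once; it reports no verdict.
Trained networks look in the newest picture that a camera, given by its name, has taken for a name from the list of things; names that differ only in an ending like _2 or _b are one class to them, and where a whole thing is asked for, a point or a joint stands for the part that bears it (a point fixed in the world has none). Each returns a list of dicts, best first, with "score" (0 to 1); they miss things now and then, are a little off and sometimes report something else, mostly with a low value. They report only what shows in the picture. A call takes as long as a camera call.
- bot.recognise(camera, name): "location" ([column, row] in pixels, amid what is visible of it).
- bot.masks_of(camera, name): "region" (400x640 bool, what is visible of it) and "location" ([column, row] in pixels, amid what is visible of it).
- bot.landmark_of(camera, name): "location" ([column, row] in pixels: a listed point, or the origin of a listed thing).
The state is a dict: "clock": time; "joint_positions": joint angles; "joint_vel": joint speeds; "tau": joint torques, N m; "ee_pos": TCP position; "orientation": TCP orientation; "ft_force": force on the tool from outside, world axes, zero at the start; "wrist_torque": the same for the moment, N m; "opening": opening from 0.0 (shut) to 1.0 (fully open).
Only numpy, scipy, OpenCV 4.12 (cv2) and the standard library are available. Lean on these libraries where they do the work, as an engineer would, in place of code of your own. Each camera call takes 0.05 s, during which the arm holds its last target. There are 200 camera calls.

### The job

Turn the wheel on its stand by gently pushing its spokes with closed fingertips, one spoke after another, until the valve stem is at the very top of the wheel, straight above the axle, ready for the air line. Either direction will do. Do not touch the tyre or the stem, grip nothing, leave the stand and everything else on the bench where they are, and finish with the wheel at rest and the fingers clear of it.

Things in the scene. Friction and masses are not known exactly. Their poses are not given: they have to be found in the camera images.
- stand: Grey steel stand, loose on the bench (5 kg): base plate 240 x 240 x 12 mm; behind the wheel (+x) a 30 mm square column carries a level stub axle 175 mm above the bench. Origin: centre of the plate's underside. x: along the axle, away from the robot; y: left as seen from the robot; z up. The tyre's mid plane is x = 0; the wheel's open front with the spokes faces -x.
- wheel (a joint): Turning angle of the wheel, rad. 0: valve stem at the very top; grows clockwise as seen from the robot (the top moves towards the stand's -y). Any multiple of 2 pi is the same. It turns both ways for more than a turn with a drag of about 0.2 N m, and stays where it is left. Spokes stand at 36, 108, 180, 252 and 324 degrees from the stem.
- hub (a point): Point on the axle line in the plane of the spokes, at stand x = -60 mm, 175 mm above the bench. Five round steel spokes, 12 mm thick, run in this plane from the hub (54 mm across) straight out to 88 mm from the axle, then bend back to the rim (112 mm). Nothing else stands in this plane outside the hub; hub and axle nut end 24 mm in front of it.
- valve: The valve stem: a black-and-brass stem 11 to 15 mm thick and 44 mm long that sticks inwards from the rim to the axle, in the tyre's mid plane, halfway between two spokes. Origin: its root at the rim, 110 mm from the axle. Its z axis points from the axle outwards through the stem, so it is vertical, up, when the stem is at the top.
- tyre: Black rubber tyre, 300 mm outer and 232 mm inner diameter, 34 mm wide, turning with the wheel; top 325 mm above the bench. Origin: on the axle in the tyre's mid plane.
- spray: loose spray can, diameter 60, 170 tall, stands to one side of the wheel. Origin: centre of its underside.
- bearing: loose ball-bearing ring, diameter 42, 14 thick, lying on the stand's base plate. Origin: centre of its underside.
- socket: loose steel socket, diameter 26, 40 tall, standing on the stand's base plate. Origin: centre of its underside.
- wrench: loose wrench lying on the bench. Origin: underside, middle of its length.
- driver: loose screwdriver lying on the bench. Origin: underside, middle of its length.
- grease: loose small jar, diameter 56, 75 tall. Origin: centre of its underside.
- carton: loose flat cardboard box, 70 x 110 x 35 mm. Origin: centre of its underside.

How it is judged:
By the outcome, as a careful person would: the job done as asked, in the order asked, and still so for the second after the job is handed in, with the robot touching nothing.
It also fails if it takes over 64 s, if anything falls off the work surface, if the arm or the gripper's body presses on something with over 40 N, if the wrist force passes 120 N, or if a joint passes its speed limit or range.

## Working session

There is one attempt and no reset: what is moved stays moved. The work goes in short steps, Python scripts to look and compute and a tool call to move; the robot and the scene stay as the last step left them, time stands still between calls to the robot, and variables do not carry over. Pictures are saved under pics/ and viewed, about 8 in all and at most 12, crops included, and the job is handed in when it is done.

Besides the shell and the picture viewer there is one more tool, called after "Call:" as name(argument=value, ...), one argument or row to a line, values as JSON. jog_arm: Moves the arm, as the interface text tells. Its arguments: {"type":"object","properties":{"moves":{"type":"array"},"newtons":{"type":"number"}},"required":["moves"]}

```bash
mkdir -p pics
cat > h.py <<'E'
from workcell import bot
import numpy as np, cv2
from scipy.spatial.transform import Rotation as Ro
def cam(n):
    p,d=bot.read_camera(n); return p,d,bot.camera_model(n)
def pt(m,u,v,d):
    c=np.array([(u-m['cx'])/m['fx']*d,(v-m['cy'])/m['fy']*d,d]); return np.array(m['R']).T@(c-np.array(m['t']))
def proj(m,X):
    c=np.array(m['R'])@np.array(X)+np.array(m['t']); return c[0]/c[2]*m['fx']+m['cx'],c[1]/c[2]*m['fy']+m['cy']
def near(d,u,v,r=2):
    u,v=int(round(u)),int(round(v)); w=d[max(0,v-r):v+r+1,max(0,u-r):u+r+1]; w=w[w>0]; return np.median(w) if w.size else 0
E
python3 - <<'E'
from h import *
np.set_printoptions(precision=1,suppress=True)
for n in ['side','top']:
    p,d,m=cam(n); cv2.imwrite(f'pics/{n}0.png',p[:,:,::-1])
    print(n,'cam at',-np.array(m['R']).T@np.array(m['t']),np.array(m['R'])[2],m['fx'])
    for k in ['hub','valve','stand','tyre','spray','grease','carton','socket','bearing','wrench','driver']:
        for r in bot.landmark_of(n,k)[:1]:
            u,v=r['location']; z=near(d,u,v); print(k,round(r['score'],2),np.array([u,v]),pt(m,u,v,z) if z else None)
s=bot.read_state(); print(s['clock'],s['ee_pos'],s['orientation'],Ro.from_rotvec(s['orientation']).as_matrix())
E
```

```text
side cam at [375.9 698.1 800.5] [ 0.2 -0.7 -0.6] 364.8215471548781
hub 0.84 [327.5 236.6] [493.7 107.  189.5]
valve 0.58 [347.5 227.5] [454.5  56.5 180.3]
stand 0.93 [318.1 270.8] [525.4  69.2  11.7]
spray 0.78 [230.3 279.6] [736.5 168.4  35.4]
grease 0.82 [393.6 211. ] [ 342.9 -205.6   31.6]
carton 0.88 [372.2 181.5] [ 428.1 -344.3   33.4]
socket 0.43 [359.5 277. ] [410.4  84.9  37.1]
bearing 0.58 [308.1 297.9] [527.7 169.1  23.7]
wrench 0.77 [389.  248.9] [342.2 -64.4   3.9]
driver 0.72 [379.6 370.6] [332.  307.3  12.7]
top cam at [ 359.   -45.9 1401.1] [ 0.2 -0.  -1. ] 483.7424014368307
hub 0.64 [255.8 230.1] [500.2  87.8 205.7]
stand 0.61 [280.  221.9] [504.   20.4 320. ]
tyre 0.77 [274.3 215.2] [519.1  32.8 323.4]
spray 0.86 [247.4 155.1] [733.6 127.   60.6]
grease 0.92 [375.3 293.8] [ 335.3 -218.9   76.4]
carton 0.93 [427.6 258.5] [ 428.7 -375.5   36. ]
socket 0.5 [271.  267.4] [413.6  63.6  49.9]
bearing 0.41 [241.8 222.2] [545.4 148.1  24.8]
wrench 0.94 [322.4 287.7] [354.6 -78.4   6.6]
driver 0.84 [188.7 295.9] [340.5 302.1   3.2]
1.2 [172.6 600.7 245.3] [ 0.2  1.6 -0.2] [[ 0.   0.3  1. ]
 [-0.   1.  -0.3]
 [-1.  -0.   0. ]]
```

Run:
```python
import cv2
a=cv2.imread('pics/side0.png')[130:330,200:440];b=cv2.imread('pics/top0.png')[130:330,150:390]
cv2.imwrite('pics/a.png',cv2.resize(a,None,fx=3.3,fy=3,interpolation=2)[:, :800]);cv2.imwrite('pics/b.png',cv2.resize(b,None,fx=3.3,fy=3,interpolation=2)[:,:800])
```

```text
(no output)
```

View pics/a.png

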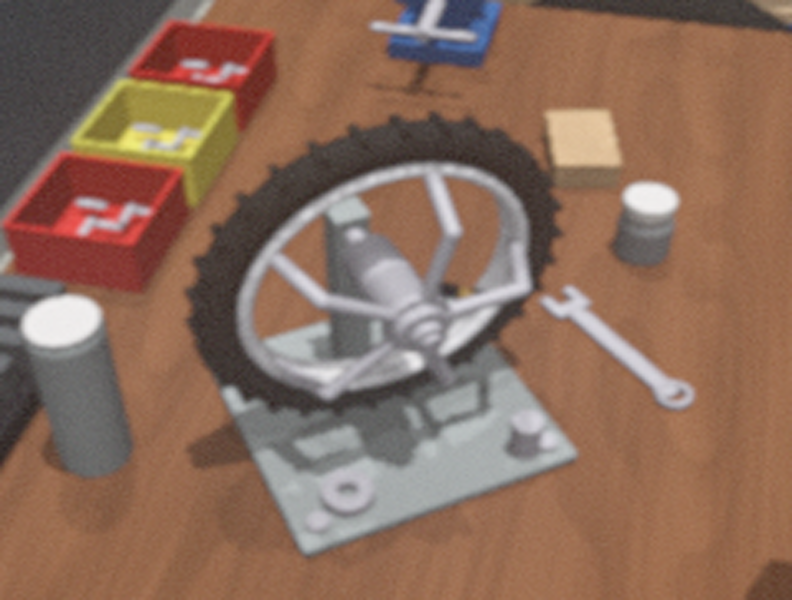

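View pics/b.png

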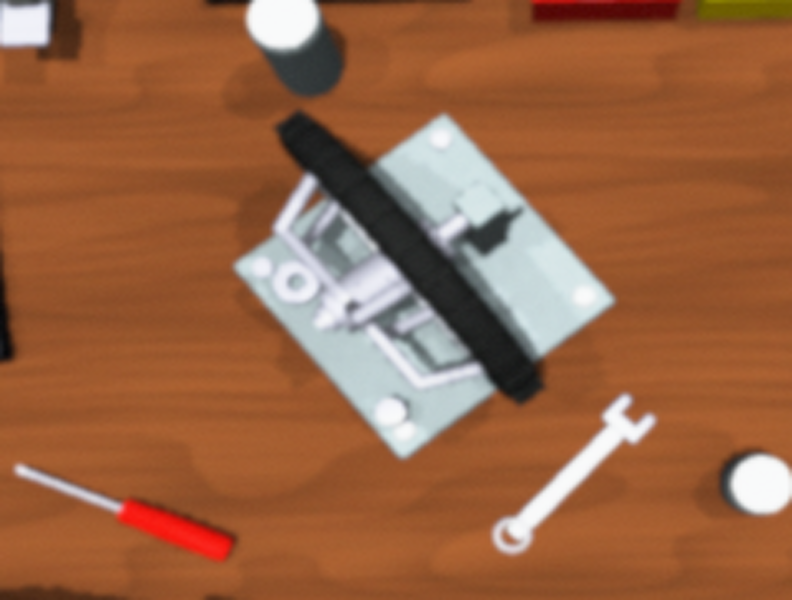

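```bash
cat >> h.py <<'E'
def cloud(d,m):
    v,u=np.mgrid[0:400,0:640]; c=np.stack([(u-m['cx'])/m['fx']*d,(v-m['cy'])/m['fy']*d,d],-1)
    return (c-np.array(m['t']))@np.array(m['R'])
E
cat > a.py <<'E'
from h import *
np.set_printoptions(precision=1,suppress=True)
P={};M={};I={}
for n in ['top','side']:
    p,d,m=cam(n); c=cloud(d,m); c[d==0]=np.nan; P[n]=c;M[n]=m;I[n]=p
c=P['top']; ok=(abs(c[...,0]-520)<200)&(abs(c[...,1]-50)<200)
t=c[ok&(c[...,2]>290)&(c[...,2]<335)]; print('tyre n',len(t),'zmax',np.percentile(t[:,2],98))
xy=t[:,:2]; mu=xy.mean(0); w=np.linalg.svd(xy-mu,full_matrices=0)[2][0]; print('tyre line',mu,np.degrees(np.arctan2(w[1],w[0])))
b=c[ok&(abs(c[...,2]-13)<7)][:,:2]
mask=[r for r in bot.masks_of('top','stand')]; reg=mask[0]['region']
b=c[reg&(abs(c[...,2]-13)<8)][:,:2]; print('plate',len(b),cv2.minAreaRect(b.astype(np.float32)))
for n in ['top','side']:
    np.save(f'{n}.npy',P[n])
E
python3 a.py
```

```text
tyre n 1148 zmax 327.4339582503084
tyre line [535.7  42.2] -141.94127471006874
plate 3908 ((548.2393798828125, 51.875701904296875), (283.19769287109375, 240.87164306640625), 37.8488883972168)
```

```bash
cat > b.py <<'E'
from h import *
from scipy.optimize import least_squares
np.set_printoptions(precision=1,suppress=True)
P={n:np.load(n+'.npy') for n in ['top','side']}
yaw=np.radians(-52)
def fr(c,o,yaw):
    ax=np.array([np.cos(yaw),np.sin(yaw)]); ay=np.array([-ax[1],ax[0]]); q=c[...,:2]-o
    return np.stack([q@ax,q@ay,c[...,2]],-1)
for n in P:
    c=P[n]; s=fr(c,np.array([535.7,42.2]),yaw).reshape(-1,3); s=s[np.isfinite(s[:,0])]
    t=s[(abs(s[:,0])<25)&(s[:,2]>230)&(abs(s[:,1])<160)]
    f=least_squares(lambda p:np.hypot(t[:,1]-p[0],t[:,2]-p[1])-149,[0,175],loss='soft_l1',f_scale=3)
    print(n,'tyre pts',len(t),'axle y,z',f.x,'x range',np.percentile(t[:,0],[3,50,97]))
    b=s[(s[:,2]>7)&(s[:,2]<18)&(abs(s[:,0])<135)&(abs(s[:,1])<150)]
    print(' plate x',np.percentile(b[:,0],[1,2,98,99]),'y',np.percentile(b[:,1],[1,2,98,99]))
    k=s[(abs(s[:,0]+60)<12)&(abs(s[:,1]-f.x[0])<110)&(s[:,2]>70)]
    y,z=k[:,1]-f.x[0],k[:,2]-175; r=np.hypot(y,z); a=np.degrees(np.arctan2(-y,z))%360  # clockwise from top seen from robot
    g=(r>38)&(r<88); h=np.histogram(a[g],36,(0,360))[0]; print(' spokes',{i*10:int(v) for i,v in enumerate(h) if v})
    A=np.radians(a[g]); print(' phase36 est',np.degrees(np.angle(np.exp(5j*A).mean()))/5 %72,abs(np.exp(5j*A).mean()), 'x',np.median(k[g,0]))
E
python3 b.py
```

```text
top tyre pts 1649 axle y,z [  5.7 174.1] x range [-16.4  -0.7  15.9]
 plate x [-118.1 -116.7  117.6  119.1] y [-113.7 -112.1  121.3  123.3]
 spokes {10: 13, 70: 6, 80: 87, 90: 1, 150: 4, 160: 6, 230: 9, 300: 34, 310: 56}
 phase36 est 17.143712164070326 0.8939103504689369 x -58.85704288188647
side tyre pts 2324 axle y,z [  6.1 162.6] x range [-20.4 -15.8   5.6]
 plate x [-122.6 -121.6  101.   108.2] y [-113.7 -111.4  120.2  121.9]
 spokes {10: 76, 20: 20, 80: 79, 90: 17, 150: 26, 160: 27, 220: 9, 230: 93, 240: 1, 300: 59, 310: 33}
 phase36 est 17.940407697570446 0.9544751487432446 x -66.48468676261153
```

```bash
cat >> h.py <<'E'
YAW=np.radians(-52); AX=np.array([np.cos(YAW),np.sin(YAW)]); AY=np.array([-AX[1],AX[0]]); O=np.array([535.7,42.2])+5.3*AY
def W(x,r,a,z0=175):  # stand x, radius, clockwise deg from top
    a=np.radians(a); q=O+x*AX-r*np.sin(a)*AY; return np.array([q[0],q[1],z0+r*np.cos(a)])
E
python3 - <<'E'
from h import *
np.set_printoptions(precision=1,suppress=True)
p,d,m=cam('side'); mt=bot.camera_model('top')
print('O',O,'hub',W(-60,0,0))
for r in bot.masks_of('side','valve')[:3]: print(r['score'],r['location'],r['region'].sum())
for a in [53,125,197,269,341]: print(a,'root',np.array(proj(m,W(0,110,a))),'tip',np.array(proj(m,W(0,66,a))))
q=cv2.resize(p[130:330,200:440,::-1],None,fx=3.3,fy=3,interpolation=2).copy()
S=lambda X:tuple(int(v) for v in ((np.array(proj(m,X))-[200,130])*[3.3,3]))
for a in [17.5,89.5,161.5,233.5,305.5]: cv2.line(q,S(W(-60,27,a)),S(W(-60,88,a)),(0,0,255),1)
for a in [53.5,125.5,197.5,269.5,341.5]: cv2.line(q,S(W(0,66,a)),S(W(0,110,a)),(0,255,0),1);cv2.putText(q,str(a),S(W(0,88,a)),0,.5,(0,255,0))
cv2.imwrite('pics/c.png',q)
E
```

```text
O [539.9  45.5] hub [502.9  92.7 175. ]
53 root [346.8 190.9] tip [333.8 202.9]
125 root [345.1 228.2] tip [333.5 225.3]
197 root [303.9 253. ] tip [308.1 240.5]
269 root [273.2 234.2] tip [290.1 228.7]
341 root [300.1 191.9] tip [306.2 204. ]
```

View pics/c.png

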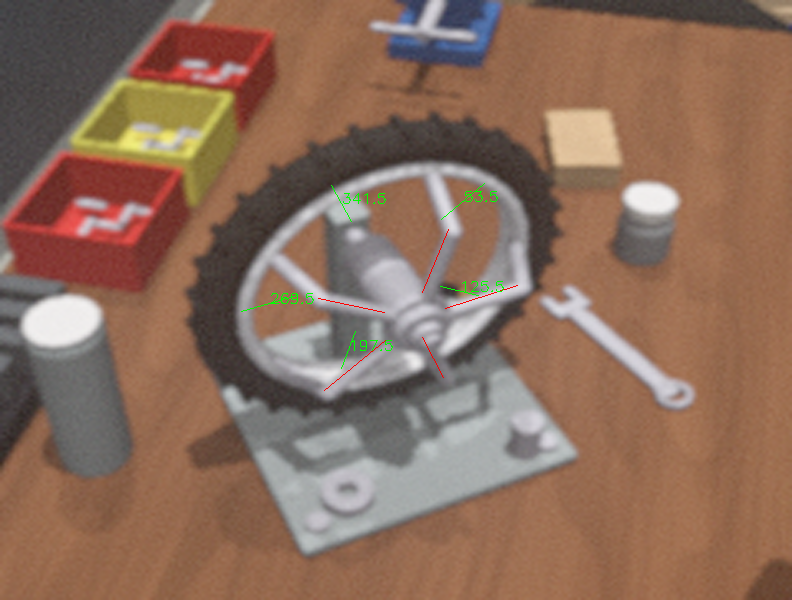

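Call:
jog_arm(
  moves=[1,-1,0,0,1,1,-1,0,0,1,1,-1,0,0,1,1,-1,0,0,1,1,-1,0,0,1,1,-1,0,0,1,1,-1,0,0,0.1,1,-1,0,0,0,1,0,-0.5,1,0,1,0,-0.5,1,0,1,0,-0.5,1,0,1,0,-0.5,1,0],
  newtons=20,
)

```text
clock: 2.65
ee_pos: [191.9, 512.4, 405.3]
orientation: [0.694, 1.457, -0.694]
ft_force: [-0.2, 0.3, 0.2]
opening: -0.002
```

Call:
jog_arm(
  moves=[1,0,-0.5,1,0,1,0,-0.5,1,0,1,0,-0.5,1,0,1,0,-0.5,1,0,1,0,-0.5,1,0,1,0,-0.5,1,0,1,0,-0.5,1,0,1,0,0,1,0,1,0,0,1,0,1,0,0,1,0,1,0,0,1,0,1,0,0,1,0],
)

```text
clock: 3.85
ee_pos: [288.9, 282.1, 405.5]
orientation: [0.695, 1.457, -0.694]
ft_force: [0.4, 0.8, -0.6]
opening: 0.001
```

```bash
cat > s.py <<'E'
from h import *
np.set_printoptions(precision=3,suppress=True)
s=bot.read_state(); R=Ro.from_rotvec(s['orientation']).as_matrix(); q=np.array(s['ee_pos'])
print(s['clock'],'stand x,y',(q[:2]-O)@AX,(q[:2]-O)@AY,'tip z rel',q[2]-14-175,'F',np.array(s['ft_force']),'open',s['opening']);print('tool y heading',np.degrees(np.arctan2(R[1,1],R[0,1])))
E
python3 s.py
```

```text
3.85 stand x,y -340.95420958490257 -52.05851681078479 tip z rel 216.48344646972384 F [ 0.357  0.833 -0.567] open 0.001261948405511964
tool y heading 39.02290569032815
```

Call:
jog_arm(
  moves=[1,0,-0.6,1,0,1,0,0,1,0,1,0,0,1,0,1,0,0,1,0,1,0,0,1,0,1,0,0,1,0,1,0,0,1,0,1,0,0,1,0,1,0,0,1,0,1,0,0,1,0,1,0,0,1,0,1,0,0,1,0],
)

```text
clock: 5.05
ee_pos: [430.7, 88.1, 405.4]
orientation: [0.695, 1.457, -0.695]
ft_force: [-0.2, 0.5, 0.6]
opening: -0.002
```

Call:
jog_arm(
  moves=[1,0,0,0.8,0,1,0,0,0.7,0,1,1,0,0,0,1,1,0,0,0,1,1,0,0,0,1,1,0,0,0,1,0,0,0,0],
)

```text
clock: 5.75
ee_pos: [447.7, 65.3, 323.1]
orientation: [0.693, 1.461, -0.697]
ft_force: [0.4, 0.3, 0.1]
opening: 0.004
```

```bash
python3 s.py
python3 - <<'E'
from h import *
p,d,m=cam('side'); q=cv2.resize(p[100:300,200:440,::-1],None,fx=3.3,fy=3,interpolation=2); cv2.imwrite('pics/d.png',q)
E
```

```text
5.75 stand x,y -72.34292854485139 -60.4513101647522 tip z rel 134.07690494793968 F [0.362 0.314 0.13 ] open 0.004122719753734498
tool y heading 39.02183365474468
```

View pics/d.png

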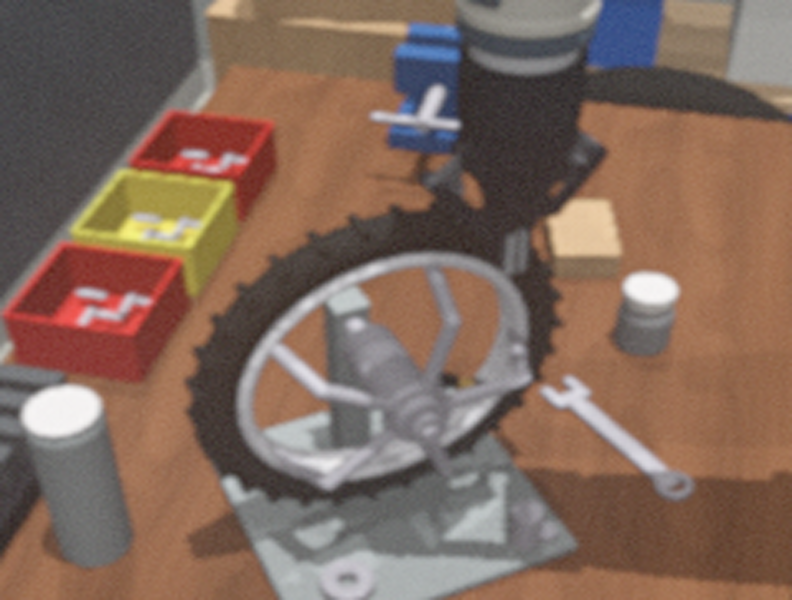

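Call:
jog_arm(
  moves=[1,1,0,0.2,0,1,1,0,0,0,1,1,0,0,0,1,1,0,0,0,1,0.1,0,0,0,1,0,0,0,0,1,0,0.25,0,0,1,0,0.25,0,0,1,0,0.25,0,0,1,0,0.25,0,0,1,0,0.25,0,0,1,0,0.25,0,0],
)

```text
clock: 7.0
ee_pos: [475.4, 81.5, 243.4]
orientation: [0.694, 1.457, -0.695]
ft_force: [-2.4, -2.1, 3.2]
opening: -0.004
```

```bash
python3 s.py
cat > ph.py <<'E'
from h import *
from scipy.optimize import minimize_scalar
import sys
g0=float(sys.argv[1]) # expected spoke angle
for n in ['top','side']:
    p,d,m=cam(n); c=cloud(d,m); c[d==0]=np.nan
    X=((c[...,:2]-O)@AX).ravel(); y=((c[...,:2]-O)@AY).ravel(); z=c[...,2].ravel()-175
    r=np.hypot(y,z); a=np.degrees(np.arctan2(-y,z))
    g=(abs(X+62)<13)&(r>38)&(r<86)
    dev=(a[g]-g0+36)%72-36; k=np.round((a[g]-g0-dev)/72)%5
    print(n,{int(i):(int((k==i).sum()),round(float(np.median(dev[k==i])),1)) for i in np.unique(k)},'n<12',(abs(dev)<12).sum(),'median',round(g0+np.median(dev[abs(dev)<14]),2))
E
python3 ph.py 17.5
```

```text
7.0 stand x,y -68.14134649298468 -28.60956204738756 tip z rel 54.4054591477412 F [-2.379 -2.079  3.171] open -0.003620943317357255
tool y heading 39.024120817826464
top {} n<12 0 median nan
side {0: (113, -11.8), 1: (95, -15.1), 2: (55, -15.9), 3: (92, -12.0), 4: (91, -10.2)} n<12 194 median 6.88
  return _methods._mean(a, axis=axis, dtype=dtype,
  ret = ret.dtype.type(ret / rcount)
```

Call:
jog_arm(
  moves=[1,0,0.25,0,0,1,0,0.25,0,0,1,0,0.25,0.1,0,1,0,0.25,0,0,1,0,0.25,0,0,1,0,0.25,0,0,1,0,0.25,0,0,1,0,0.25,0,0,1,0,0.25,0,0,1,0,0.2,0,0,1,0,0.15,0,0,1,0,0.1,0,0],
)

```text
clock: 8.3
ee_pos: [518.6, 113.9, 243.4]
orientation: [0.695, 1.457, -0.694]
ft_force: [-3.0, -2.1, -0.5]
opening: 0.003
```

```bash
python3 s.py; python3 ph.py -35 2>/dev/null
```

```text
8.3 stand x,y -67.0072213283628 25.407191257775494 tip z rel 54.43164529663102 F [-2.992 -2.051 -0.48 ] open 0.003257257534718095
tool y heading 39.02111970639333
top {1: (5, -4.9), 2: (70, -5.8)} n<12 74 median -40.65
side {0: (101, 2.5), 1: (101, -2.9), 2: (76, -4.5), 3: (59, -1.3), 4: (103, 0.4)} n<12 425 median -36.29
```

Call:
jog_arm(
  moves=[1,0,0.2,0,0,1,0,0.2,0,0,1,0,0.15,0,0,1,0,0.1,0,0,1,0,0,0,0,1,0,-0.5,0,0,1,-1,-0.5,0,0,1,-1,0,0,0,1,-1,0,0,0,1,-1,0,0,0,1,0,0,0,0],
)

```text
clock: 9.5
ee_pos: [514.2, 109.4, 326.3]
orientation: [0.697, 1.452, -0.691]
ft_force: [0.9, 0.2, -0.0]
opening: -0.001
```

```bash
python3 s.py; python3 ph.py -43 2>/dev/null
```

```text
9.5 stand x,y -66.19915408035611 19.184854733794865 tip z rel 137.32070855909376 F [ 0.904  0.236 -0.015] open -0.0009580128629246656
tool y heading 39.012251754231116
top {1: (1, -4.5), 2: (91, -6.4), 3: (2, -1.7)} n<12 86 median -49.29
side {0: (84, 1.0), 1: (97, -2.6), 2: (85, -4.4), 3: (59, -1.4), 4: (102, 0.2)} n<12 427 median -44.24
```

Call:
jog_arm(
  moves=[1,0,-1,-0.2,0,1,0,-1,0,0,1,0,-1,0,0,1,0,-1,0,0,1,0,-0.7,0,0,1,1,0,0,0,1,1,0,0,0,1,1,0,0,0,1,1,0,0,0,1,0.2,0,0,0,1,0,0,0,0],
)

```text
clock: 10.7
ee_pos: [436.7, 53.1, 238.6]
orientation: [0.694, 1.459, -0.696]
ft_force: [-0.2, -0.5, 0.2]
opening: 0.002
```

```bash
python3 s.py; python3 ph.py 28 2>/dev/null
```

```text
10.7 stand x,y -69.5641848958779 -76.56761986850614 tip z rel 49.59234159886887 F [-0.219 -0.522  0.223] open 0.0023946062459166994
tool y heading 39.01303389331944
top {3: (6, 0.6), 4: (70, 3.7)} n<12 76 median 31.6
side {0: (96, -1.9), 1: (83, -3.3), 2: (61, -0.8), 3: (100, 1.4), 4: (83, 2.3)} n<12 423 median 27.58
```

Call:
jog_arm(
  moves=[1,0,0.3,0,0,1,0,0.25,0,0,1,0,0.25,0,0,1,0,0.25,0,0,1,0,0.25,0,0,1,0,0.25,0,0,1,0,0.25,0,0,1,0,0.25,0,0,1,0,0.25,0,0,1,0,0.25,0,0,1,0,0.25,0.1,0,1,0,0.25,0,0],
)

```text
clock: 12.0
ee_pos: [485.9, 91.6, 240.5]
orientation: [0.696, 1.458, -0.693]
ft_force: [-7.2, 2.4, 8.9]
opening: -0.001
```

Call:
jog_arm(
  moves=[1,0,0.25,0,0,1,0,0.25,0,0,1,0,0.25,0,0,1,0,0.25,0,0,1,0,0.15,0,0,1,0,0.1,0,0,1,0,0,0,0],
)

```text
clock: 12.7
ee_pos: [505.9, 106.0, 239.3]
orientation: [0.695, 1.456, -0.694]
ft_force: [-1.9, -0.5, -0.0]
opening: 0.001
```

```bash
python3 s.py; python3 ph.py -32 2>/dev/null
```

```text
12.7 stand x,y -68.61064622791409 10.435659868761805 tip z rel 50.3176365698298 F [-1.871 -0.469 -0.049] open 0.001471523222191221
tool y heading 39.0170585641022
top {1: (5, 2.2), 2: (44, 0.9)} n<12 49 median -30.86
side {0: (92, 8.0), 1: (103, 3.4), 2: (70, 1.5), 3: (65, 5.6), 4: (107, 6.7)} n<12 412 median -27.02
```

Call:
jog_arm(
  moves=[1,0,0.15,0,0,1,0,0.15,0,0,1,0,0.1,0,0,1,0,0,0,0,1,0,-0.3,0,0,1,0,-0.4,0,0,1,0,0,0,0],
)

```text
clock: 13.5
ee_pos: [500.0, 101.5, 239.5]
orientation: [0.695, 1.457, -0.695]
ft_force: [0.8, -0.3, 0.3]
opening: 0.0
```

```bash
python3 s.py; python3 ph.py -36 2>/dev/null
```

```text
13.5 stand x,y -68.71300527191788 3.091557031244899 tip z rel 50.450793372238394 F [ 0.761 -0.328  0.33 ] open 0.00041857057036972264
tool y heading 38.996740068701904
top {2: (51, -1.3)} n<12 51 median -37.33
side {0: (96, 6.4), 1: (103, 1.2), 2: (79, -0.4), 3: (63, 2.9), 4: (102, 4.9)} n<12 419 median -33.42
```

Call:
jog_arm(
  moves=[1,0,-0.5,0,0,1,-1,0,0,0,1,-1,0,0,0,1,-1,0,0,0,1,-1,0,0,0,1,-1,0,0,0,1,-1,0,0,0,1,-1,0,0,0,1,-1,0,0,0,1,0,0,-1,0,1,0,0,-1,0,1,0,0,-1,0],
)

```text
clock: 14.8
ee_pos: [454.4, 142.4, 399.4]
orientation: [0.695, 1.456, -0.695]
ft_force: [-0.4, 0.4, -0.1]
opening: -0.003
```

Call:
jog_arm(
  moves=[1,0,0,-1,0,1,0,0,-1,0,1,0,0,-1,0,1,0,0,-1,0,1,0,0,-1,0,1,0,0,-1,0,1,0,0,-1,0,1,0,0,-1,0,1,0,0,-1,0,1,0,0,-1,0,1,0,0,0,0],
)

```text
clock: 15.9
ee_pos: [328.0, 298.4, 399.2]
orientation: [0.693, 1.458, -0.693]
ft_force: [-0.2, -0.2, 1.2]
opening: 0.003
```

```bash
python3 s.py
cat > fit.py <<'E'
# joint fit of spoke lines: axle y,z offset per camera + common phase; distance of points to nearest spoke line
from h import *
from scipy.optimize import least_squares
import sys
g0=float(sys.argv[1]); D={}
for n in ['top','side']:
    ps=[]
    for _ in range(4):
        p,d,m=cam(n); c=cloud(d,m); ps.append(c[d>0])
    cv2.imwrite(f'pics/{n}_f.png',p[:,:,::-1]); c=np.concatenate(ps)
    X=(c[:,:2]-O)@AX; y=(c[:,:2]-O)@AY; z=c[:,2]-175; r=np.hypot(y,z)
    g=(abs(X+62)<12)&(r>38)&(r<84); a=np.degrees(np.arctan2(-y,z)); dev=(a-g0+36)%72-36
    g&=abs(dev)<15; D[n]=np.c_[-y[g],z[g],np.round((a[g]-g0-dev[g])/72)]
    def res(p,D=D[n]):
        t=np.radians(p[2]+72*D[:,2]); return (D[:,0]-p[0])*np.cos(t)-(D[:,1]-p[1])*np.sin(t)
    f=least_squares(res,[0,0,g0],loss='soft_l1',f_scale=2); sd=np.sqrt(np.diag(np.linalg.inv(f.jac.T@f.jac))*2*f.cost/len(D[n]))
    q=(lambda v:least_squares(lambda p:res([0,0,p[0]]),[g0],loss='soft_l1',f_scale=2).x)(0)
    print(n,len(D[n]),'right,up,phase',f.x.round(2),'sd',sd.round(2),'phase fixed centre',q.round(2),'per spoke',{int(k):int((D[n][:,2]==k).sum()) for k in np.unique(D[n][:,2])})
E
python3 fit.py -34
```

```text
15.9 stand x,y -329.75500682847905 -11.202599059768822 tip z rel 210.2308644812377 F [-0.243 -0.245  1.168] open 0.002646829351310983
tool y heading 39.14628547157568
top 713 right,up,phase [ -0.81   7.54 -32.73] sd [0.2  0.17 0.13] phase fixed centre [-35.21] per spoke {-1: 50, 0: 254, 1: 188, 2: 221}
side 1598 right,up,phase [  0.64   2.72 -33.4 ] sd [0.14 0.12 0.08] phase fixed centre [-33.28] per spoke {-2: 189, -1: 392, 0: 283, 1: 386, 2: 298, 3: 50}
```

Call:
jog_arm(
  moves=[1,0,0,1,0,1,0,0,1,0,1,0,0,1,0,1,0,0,1,0,1,0,0,1,0,1,0,0,1,0,1,0,0,1,0,1,0,0,1,0,1,0,0,1,0,1,0,0,1,0,1,0,0,1,0,1,0,0,1,0],
)

```text
clock: 17.5
ee_pos: [480.9, 110.2, 399.3]
orientation: [0.695, 1.457, -0.695]
ft_force: [-0.2, -0.4, 0.3]
opening: -0.002
```

Call:
jog_arm(
  moves=[1,0,0,0.9,0,1,1,0,0,0,1,1,0,0,0,1,1,0,0,0,1,1,0,0,0,1,1,0,0,0,1,1,0,0,0,1,1,0,0,0,1,1,0,0,0,1,0,0,0,0,1,0,0,0,0],
)

```text
clock: 18.6
ee_pos: [491.8, 97.0, 239.5]
orientation: [0.695, 1.457, -0.695]
ft_force: [0.2, 0.2, -0.6]
opening: -0.005
```

```bash
python3 s.py
```

```text
18.6 stand x,y -70.23861493054828 -6.111753451607829 tip z rel 50.46284282734376 F [ 0.199  0.223 -0.605] open -0.004644299768065474
tool y heading 38.99537581934715
```

Call:
jog_arm(
  moves=[1,0,0.3,0,0,1,0,0.3,0,0,1,0,0.25,0,0,1,0,0.15,0,0,1,0,0.1,0,0,1,0,0.1,0,0,1,0,0.1,0,0,1,0,0.05,0,0,1,0,0,0,0,1,0,0,0,0],
)

```text
clock: 19.6
ee_pos: [512.1, 114.1, 239.0]
orientation: [0.694, 1.458, -0.695]
ft_force: [-3.7, -1.5, -0.2]
opening: 0.005
```

```bash
python3 s.py;python3 ph.py -36 2>/dev/null
```

```text
19.6 stand x,y -71.19225762212838 20.411651025767362 tip z rel 50.04974309868226 F [-3.687 -1.501 -0.247] open 0.005227747419192046
tool y heading 39.01196022330466
top {1: (12, -2.0), 2: (61, -2.6)} n<12 73 median -38.29
side {0: (77, 4.0), 1: (99, 0.4), 2: (75, -1.4), 3: (64, 2.4), 4: (105, 4.1)} n<12 416 median -33.91
```

Call:
jog_arm(
  moves=[1,0,0.05,0,0,1,0,0.05,0,0,1,0,0.04,0,0,1,0,0,0,0,1,0,0,0,0],
)

```text
clock: 20.2
ee_pos: [514.9, 116.2, 239.4]
orientation: [0.695, 1.457, -0.694]
ft_force: [-3.3, -1.1, -0.0]
opening: -0.003
```

```bash
python3 s.py;python3 ph.py -36 2>/dev/null
```

```text
20.2 stand x,y -71.09007173994613 23.864891007983374 tip z rel 50.35935135602708 F [-3.259 -1.061 -0.045] open -0.002658410368649325
tool y heading 39.02279901976497
top {1: (12, -4.6), 2: (70, -4.8)} n<12 81 median -40.8
side {0: (74, 1.7), 1: (99, -2.4), 2: (77, -3.6), 3: (64, 0.1), 4: (104, 1.5)} n<12 418 median -36.4
```

Call:
jog_arm(
  moves=[1,0,-0.5,0,0,1,0,-0.8,0,0,1,-1,0,0,0,1,-1,0,0,0,1,-1,0,0,0,1,-1,0,0,0,1,-1,0,0,0,1,-1,0,0,0,1,-1,0,0,0,1,-1,0,0,0,1,0,0,-1,0,1,0,0,-1,0],
)

```text
clock: 21.5
ee_pos: [469.1, 130.2, 400.2]
orientation: [0.697, 1.454, -0.694]
ft_force: [0.3, 0.4, -0.2]
opening: -0.001
```

Call:
jog_arm(
  moves=[1,0,0,-1,0,1,0,0,-1,0,1,0,0,-1,0,1,0,0,-1,0,1,0,0,-1,0,1,0,0,-1,0,1,0,0,-1,0,1,0,0,-1,0,1,0,0,-1,0,1,0,0,-1,0,1,0,0,0,0],
)

```text
clock: 22.6
ee_pos: [342.3, 286.5, 399.4]
orientation: [0.694, 1.457, -0.692]
ft_force: [0.7, -0.2, 0.0]
opening: 0.0
```

```bash
python3 s.py; python3 fit.py -36
python3 - <<'E'
from h import *
p=cv2.imread('pics/side_f.png'); m=bot.camera_model('side')
q=cv2.resize(p[150:280,240:400],None,fx=4.8,fy=4.6,interpolation=2)
S=lambda X:tuple(int(v) for v in ((np.array(proj(m,X))-[240,150])*[4.8,4.6]))
for k in range(5): cv2.line(q,S(W(-60,27,-36+72*k)),S(W(-60,88,-36+72*k)),(0,0,255),1)
cv2.line(q,S(W(0,66,0)),S(W(0,110,0)),(0,255,0),1)
cv2.imwrite('pics/e.png',q)
for r in bot.landmark_of('side','valve')[:2]: print(r)
print(proj(m,W(0,110,0)),proj(m,W(0,66,0)),proj(m,W(0,110,4)))
E
```

```text
22.6 stand x,y -311.53880311757916 -7.279328197822315 tip z rel 210.43681301344463 F [ 0.712 -0.249  0.044] open 0.0003060754754301208
tool y heading 39.124635849319475
top 719 right,up,phase [ -1.82   7.89 -35.51] sd [0.22 0.19 0.15] phase fixed centre [-38.79] per spoke {-1: 19, 0: 273, 1: 175, 2: 252}
side 1601 right,up,phase [  0.55   2.7  -36.63] sd [0.14 0.12 0.08] phase fixed centre [-36.53] per spoke {-2: 115, -1: 391, 0: 291, 1: 380, 2: 289, 3: 135}
{'location': [315.4, 188.9], 'score': 0.53}
(np.float64(314.29101333413166), np.float64(185.88194437993744)) (np.float64(314.43095637199536), np.float64(200.46037765393328)) (np.float64(317.29784621970094), np.float64(185.13422626017007))
```

View pics/e.png

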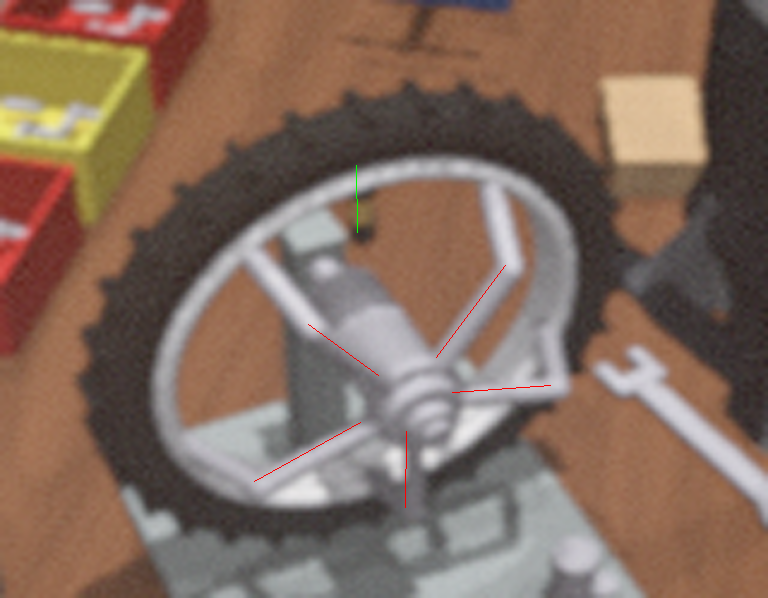

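```bash
python3 -c "
from h import *
print(bot.job_done())"
```

```text
the job is handed in; nothing more can be done
None
```

The valve stem is at the top of the wheel, to within about 1° as far as I could measure. I handed the job in at about 23 s. The wheel was at rest, and the closed fingers were about 240 mm away from it.

- **What I did:** The stem started about 125° clockwise from the top, so I turned the wheel counter-clockwise. I pushed two spokes one after the other with closed fingertips, then trimmed the last 3°. I planned every finger path to keep clear of the tyre and the stem. The force readings I took between moves stayed under about 12 N.
- **Final angle:** With the arm clear, I fitted the spokes in both cameras, where the spoke left of the stem should read −36°. The top camera gave −35.5° and the side camera −36.6°, so they disagree by about 1° on either side of the target.
- **Picture check:** The last side picture shows the stem where a stem at the top should be. My overlay was about 2 px off, roughly the same on spokes and stem, which looks like a small position error rather than a turn.
- **Check that disagreed:** The top-camera fit with the axle held fixed gave −38.8°. I discounted it because that camera sees only the upper surfaces of the spokes.
- **Stand and loose items:** The fitted axle position shifted by 1 mm or less, so I took the stand as not having moved. I did not measure the plate or the other items again.

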